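# Pull the filter plate from the plaster trap

## Task

Lift the loose lid off the plaster trap by its knob and set it flat on the bare bench, then raise the inner flap by its bar until it stands open, draw the filter plate up out of its guides by the tab, and hold it over the middle of the rinse tray, upright, lengthwise along the tray and with its lower edge a few centimetres above the rim. Finish still holding the plate there, not touching the tray, with the flap left open and the lid lying on the bench; do not drop the lid, and leave the other things on the bench where they are.

Things in the scene. Friction and masses are not known exactly. Their poses are not given: they have to be found in the camera images.
- trap: the plaster trap: a light grey plastic box fixed to the bench, 190 (x) x 150 (y) x 125 (z) mm outside, walls and floor 5 mm. Origin at the centre of its underside on the bench; z up, its flap's hinge runs along y on its +x side. Inside its floor stand two 45 mm high guides that hold the filter plate upright at x = +30 mm (with 1.5 mm play each way)
- lid: the trap's loose lid, 190 x 150 mm plastic plate 6 mm thick with a 6 mm locating lip under it (the lip drops 6 mm into the box with 3 mm play all round) and a round knob in the middle. Origin at the centre of the lip's lower edge, so the plate spans z = 6 to 12 mm and the knob z = 12 to 48 mm; it lies flat on the bench when the origin is at bench height. 0.2 to 0.24 kg. The bench midway between trap and tray, 0.55 m ahead of the robot (x), is bare and has room for it
- lid_knob (a point): middle of the lid's knob, an upright round grip 26 mm in diameter and 36 mm tall, 34 mm above the lid's origin; axes as the lid's
- flap (a joint): angle of the stainless inner flap under the lid, rad: 0 shut (level, 15 mm below the box rim), grows as its free edge is lifted, 1.57 upright, stop at 1.9 leaning back. A stiff hinge: it stays at any angle it is left at; lifting it takes about 2 N at the bar
- flap_hinge (a point): middle of the flap's hinge line, 85 mm to +x of the trap's centre and 110 mm above the bench; axes as the trap's (fixed); hinge axis = y
- flap_bar (a point): middle of the flap's handle bar, a round bar 10 mm in diameter and 70 mm long parallel to the hinge, 115 mm from the hinge line. The flap's sheet is 128 mm wide and ends 70 mm from the hinge, so there is an open 40 mm gap between bar and sheet, 60 mm wide between the two side rods; the bar is 55 mm clear of the box's front wall when shut, with nothing beneath it. Axes turn with the flap
- plate: the stainless filter plate, hidden under the flap: a perforated sheet 5 (x) x 90 (y) x 60 (z) mm with an upright grip tab on the middle of its top edge, tab 10 (x) x 16 (y) x 36 (z) mm, total height 96 mm. Origin at the centre of its lower edge; the tab spans z = 60 to 96 mm. In the trap it stands on the 5 mm floor with its axes as the trap's; about 0.1 to 0.2 kg
- plate_mid (a point): the filter plate's centre, 48 mm above its lower edge and 48 mm below the tab's top; the middle of the tab is 30 mm above it; z up the plate, y along its 90 mm length, x through its thickness
- tray: the stainless rinse tray, open, fixed to the bench, 130 (x) x 180 (y) x 25 (z) mm, origin at the centre of its underside; its length is along y
- tray_rim (a point): centre of the tray's mouth, level with its rim, 25 mm above the bench; axes as the tray's
- die_stand: aluminium slotted stand, 60 x 200 x 73 mm, with five upright die casts, a bystander; origin under its centre
- model_a: orange stone lower model, 55 x 62 x 28 mm, a bystander; origin under its centre
- model_b: orange stone lower model, 55 x 62 x 28 mm, a bystander; origin under its centre
- model_c: orange stone lower model, 55 x 62 x 28 mm, a bystander; origin under its centre
- articulator: silver hinge articulator, 100 x 90 x 113 mm, a bystander; origin under its centre
- base_former: black rubber base former, an open box 70 x 80 x 32 mm, a bystander; origin under its centre
- carver_clip: stainless wax carver resting in a spring clip on a small dark base, 140 x 50 x 33 mm, the carver along its x, a bystander; origin under its centre
There are look-alikes about, which are no part of the job. Leave any blue or pink look-alike of the lid alone.

How it is judged:
By the outcome, as a careful person would: the job done as asked, in the order asked, and still so for the second after the job is handed in, while the arm keeps its last pose, push and grip.
It also fails if it takes over 72 s, if anything falls off the work surface, if the arm or the gripper's body presses on something with over 40 N, if the wrist force passes 120 N, or if a joint passes its speed limit or range.

## Robot

A 6-joint arm with a two-finger parallel gripper is mounted at the origin on the work surface. World frame = base frame: x ahead of the robot, y to its left, z up, the work surface at z = 0. Lengths are in mm, angles in degrees, forces in N, time in s.
With the tool pointing down it reaches from about 300 to 850 mm from the base axis. Payload 4.2 kg.
Tool frame: the origin (TCP) lies midway between the tips of the shut fingers; the grasp point (between the pads) lies 19 mm behind it; x points along the fingers, z is the direction in which the jaws open and shut, and the axes are right-handed (so a half turn about x gives the same grasp; the last joint's range is limited). The gripper opens to 91 mm and grips with 3 to 60 N. Pads are 32 mm wide; open, the fingers measure 118 mm over their backs; the gripper's body (76 mm by 178 mm) begins 60 mm behind the grasp point.
Start: joints at [66.979, 18.312, 89.639, -0, 72.044, -1.146], TCP at [214.244, 533.613, 213.976] pointing down, gripper open.
Joint ranges: [-177.97, 177.97], [-48.28, 115.42], [12.27, 149.76], [-77.06, 257.06], [2.81, 150.46], [-146.56, 146.56]. Speed limits (degrees/s): [147.25, 147.25, 180, 180, 180, 180].

## Interface

Orientations are given as [roll, pitch, yaw] about the fixed x, y, z axes, in that order (R = Rz(yaw) Ry(pitch) Rx(roll)).
In Python, from workcell import env gives the robot as it stands.
- The arm moves only by the tool send_rows, never from a script. Its argument "commands" is a list that holds one entry, the list of rows, each a list of 6 numbers: the shift along the tool's x, y, z normalised to -1 to 1, where 1 is 0.1 m, then the turn, a rotation vector about the tool's x, y, z normalised to -1 to 1, where 1 is 2 pi rad. In form: [[[x, y, z, wx, wy, wz], ...]]. A call has 1 to 20 rows; each row is the pose to reach, as a shift and turn from the pose commanded when the call began, along the tool's axes at that moment, turning the shorter way round; what a row does not reach only later rows make up. A row lasts 1/8 s, in which the tool goes at most 62.5 mm and 10.7 degrees, less where a joint would pass 70% of its speed; a pose out of reach is approached as far as the arm can. A call with a number of a shift or a turn outside -1 to 1 is refused whole. A call with a gripper value outside its range is refused whole. "jaw" is the closure, from -1 (fully open) to 1 (shut), so that 0 is half open, set as the call begins (left out, the last holds). The fingers move at their own pace and stop on an object; "force" is the grip in N (left out, the last holds). Time passes only in rows, so rows that repeat a pose let the fingers close. It gives the time, the measured TCP pose, the force and the opening at its end, in the units of the state.
- env.state(): the state, without advancing time (a new reading comes with each control period).
- env.grab_frame(name): name is "scene" or "top" or "wrist"; returns (picture, depth): 480x640x3 uint8, red, green, blue; 480x640 float32, mm along the optical axis (not along the pixel's ray), 0 where there is no reading.
- env.get_calibration(name): a dict with "mtx" (3x3 intrinsics, pixels), "dist_coeffs" ([k1, k2, p1, p2, k3] as OpenCV has them; the pictures are not rectified), "camera_from_world" (4x4, takes a point from world to camera coordinates). Camera axes: x right, y up, looking along -z (the intrinsics and any distortion apply to the point x, -y, -z); pixel columns grow to the right and rows downward; lengths in mm; the calibration is good to about 2 mm. A picture is of the moment at which its call begins: read the wrist's pose just before it. get_calibration takes no time and is no camera call; for the wrist camera it gives the pose at the moment of the call.
- env.job_done(): hands the job in, once; it reports no verdict.
The state is a dict: "time_s": time; "qpos": joint angles; "qvel": joint speeds; "effort": joint torques, N m; "ee_pos": TCP position; "ee_rot": TCP orientation; "force": force on the tool from outside, world axes, zero at the start; "torque": the same for the moment, N m; "gripper_width": finger opening in mm.
Only numpy, scipy, OpenCV 4.12 (cv2) and the standard library are available. Lean on these libraries where they do the work, as an engineer would, in place of code of your own. Each camera call takes 0.05 s, during which the arm holds its last target.

## Working session

There is one attempt and no reset: what is moved stays moved. The work goes in short steps, Python scripts to look and compute and a tool call to move; the robot and the scene stay as the last step left them, time stands still between calls to the robot, and variables do not carry over. Pictures are saved under pics/ and viewed, and the job is handed in when it is done.

Besides the shell and the picture viewer there is one more tool, called after ">>>" as name(argument=value, ...) on one line, values as JSON. send_rows: Moves the arm, as the interface text tells. Its arguments: {"type":"object","properties":{"commands":{"type":"array","items":{"type":"array","items":{"type":"array","items":{"type":"number","minimum":-1,"maximum":1}}}},"jaw":{"type":"number"},"force":{"type":"number"}},"required":["commands"]}

```bash
mkdir -p pics; ls
python3 - <<'E'
from workcell import env
import cv2
print(env.state())
for n in ("scene","top"):
    p,d=env.grab_frame(n)
    cv2.imwrite(f"pics/{n}0.png",p[:,:,::-1])
    import numpy as np
    np.save(f"pics/{n}0_d.npy",d)
    c=env.get_calibration(n); print(n,c)
E
```

```text
pics
{'time_s': 0.0, 'qpos': array([ 6.69793313e+01,  1.83509789e+01,  8.97068688e+01, -2.48663700e-03,
        7.20438291e+01, -1.14730160e+00]), 'qvel': array([-0.05730708, -0.01953291, -0.00640795, -0.04509108,  0.05629151,
       -0.02231358]), 'effort': array([ 4.29404081e-04, -4.12458658e+01, -2.31977355e+01,  7.28148501e-02,
        4.57077404e-02, -1.14919139e-04]), 'ee_pos': array([214.04499143, 533.12465084, 213.12378806]), 'ee_rot': array([-179.8153195 ,   89.89829563, -111.68791793]), 'force': array([-0.33934351, -0.15394383, -0.75241676]), 'torque': array([-0.00990352,  0.05381983,  0.01457803]), 'gripper_width': 91.32809439787101}
scene {'mtx': array([[463.82575736,   0.        , 316.95675745],
       [  0.        , 463.82575736, 240.61161722],
       [  0.        ,   0.        ,   1.        ]]), 'dist_coeffs': array([-0.08734123,  0.        ,  0.        ,  0.        ,  0.        ]), 'camera_from_world': array([[-4.34320119e-01,  9.00691436e-01, -1.09987223e-02,
         3.29623976e+02],
       [-6.59776072e-01, -3.09788557e-01,  6.84636097e-01,
         1.90622341e+02],
       [ 6.13238590e-01,  3.04607925e-01,  7.28802060e-01,
        -1.44342143e+03],
       [ 0.00000000e+00,  0.00000000e+00,  0.00000000e+00,
         1.00000000e+00]])}
top {'mtx': array([[480.15697169,   0.        , 319.36366676],
       [  0.        , 480.15697169, 242.62368958],
       [  0.        ,   0.        ,   1.        ]]), 'dist_coeffs': array([-0.07591459,  0.        ,  0.        ,  0.        ,  0.        ]), 'camera_from_world': array([[-2.56295741e-02, -9.99671267e-01,  6.94555489e-04,
        -9.90308580e+01],
       [ 9.97325847e-01, -2.55218620e-02,  6.84820380e-02,
        -4.97075184e+02],
       [-6.84417993e-02,  2.44786361e-03,  9.97652108e-01,
        -1.14424215e+03],
       [ 0.00000000e+00,  0.00000000e+00,  0.00000000e+00,
         1.00000000e+00]])}
```

View pics/scene0.png

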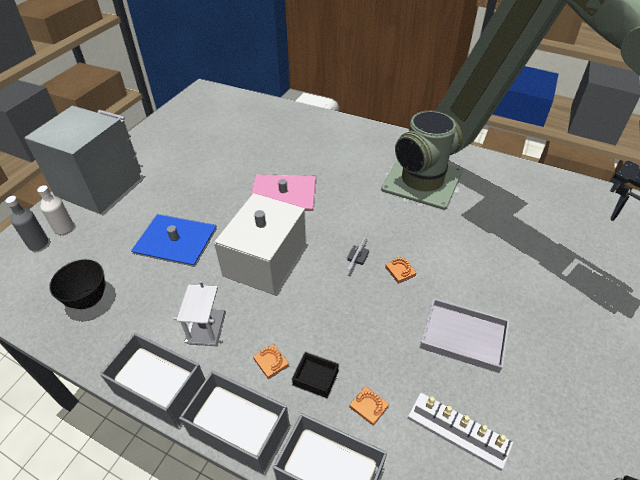

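View pics/top0.png

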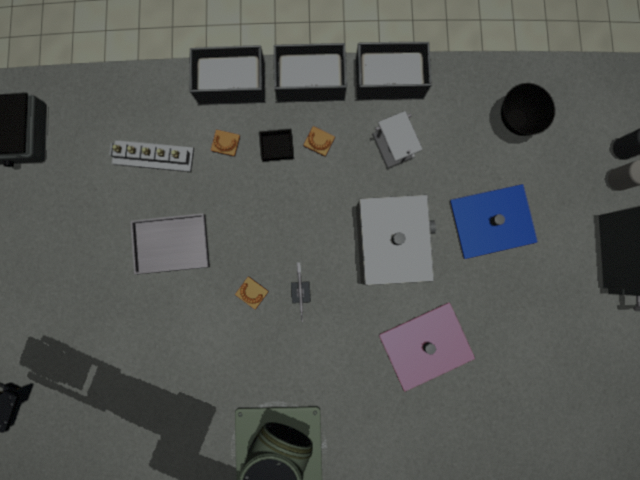

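The scene shows one grey trap with its lid on, knob at top (398,239) and scene (260,218). The look-alikes are blue (top 498,220) and pink (top 429,347), and neither is the target. The tray is at top (171,244). Next I'll enlarge and measure.

```bash
cat > h.py <<'E'
import numpy as np, cv2
from workcell import env
def ray(cal,uv):
    uv=np.array(uv,float).reshape(-1,1,2)
    n=cv2.undistortPoints(uv,cal["mtx"],np.array(cal["dist_coeffs"])).reshape(-1,2)
    T=cal["camera_from_world"];R=T[:3,:3];t=T[:3,3]
    o=-R.T@t
    d=np.c_[n[:,0],-n[:,1],-np.ones(len(n))]@R
    return o,d
def atz(cal,uv,z):
    o,d=ray(cal,uv); s=(z-o[2])/d[:,2]; return o+s[:,None]*d
def depthpt(cal,uv,dep):
    o,d=ray(cal,uv)
    s=np.array([dep[int(round(v)),int(round(u))] for u,v in uv]); return o+s[:,None]*d
def proj(cal,P):
    P=np.atleast_2d(P);T=cal["camera_from_world"];c=P@T[:3,:3].T+T[:3,3]
    c=c*[1,-1,-1]
    return cv2.projectPoints(c.reshape(-1,1,3),np.zeros(3),np.zeros(3),cal["mtx"],np.array(cal["dist_coeffs"]))[0].reshape(-1,2)
def cloud(cal,dep):
    v,u=np.mgrid[0:480,0:640]; o,d=ray(cal,np.c_[u.ravel(),v.ravel()])
    P=o+dep.ravel()[:,None]*d; P[dep.ravel()==0]=np.nan
    return P.reshape(480,640,3)
def save(name,img): cv2.imwrite("pics/"+name,img[:,:,::-1])
def crop(img,x0,x1,y0,y1,s): return cv2.resize(img[y0:y1,x0:x1],None,fx=s,fy=s,interpolation=cv2.INTER_CUBIC)
E
python3 - <<'E'
from h import *
cal=env.get_calibration("top"); d=np.load("pics/top0_d.npy"); P=cloud(cal,d)
im=cv2.imread("pics/top0.png")[:,:,::-1]
save("c_trap.png",crop(im,340,460,180,300,5)); save("c_tray.png",crop(im,110,230,190,300,5))
im=cv2.imread("pics/scene0.png")[:,:,::-1]
save("c_trap_s.png",crop(im,200,330,170,300,4))
Z=P[...,2]
def rect(lo,hi,u0,u1,v0,v1):
    m=np.zeros((480,640),bool); m[v0:v1,u0:u1]=True; m&=(Z>lo)&(Z<hi)
    Q=P[m]; print(len(Q),Q.mean(0), cv2.minAreaRect(Q[:,:2].astype(np.float32)),np.percentile(Q[:,2],[5,50,95]))
rect(115,145,340,450,180,300) # lid
rect(150,185,340,450,180,300) # knob
rect(15,40,125,215,205,280) # tray rim
rect(-20,12,345,450,180,300)
E
```

```text
5716 [ 489.21679031 -278.66281324  131.49669672] ((490.11505126953125, -279.41107177734375), (190.77288818359375, 149.73086547851562), 1.801203966140747) [128.34126198 131.54006049 134.70629366]
129 [ 489.41956497 -279.19158522  165.96083563] ((489.97796630859375, -279.6614074707031), (24.54673194885254, 23.86610221862793), 41.55990219116211) [157.15373001 166.9554043  170.0489077 ]
593 [504.44682211 258.88824352  24.07182107] ((501.91058349609375, 254.31173706054688), (132.45428466796875, 181.30284118652344), 4.1945481300354) [17.28434864 24.69476289 28.90146061]
6292 [ 498.94291021 -309.60253391    0.52075421] ((500.2230224609375, -305.1351318359375), (261.0807189941406, 296.2957763671875), 88.27571105957031) [-3.26199453  0.54063637  4.26325368]
```

```bash
sleep 0
```

```text
(no output)
```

View pics/c_trap.png

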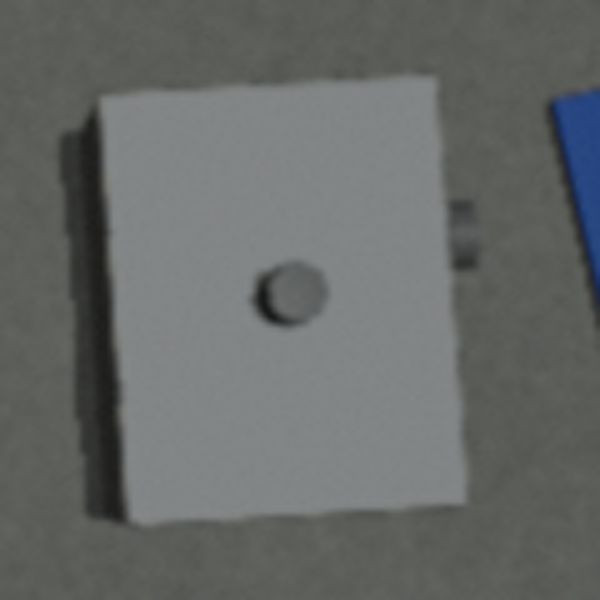

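View pics/c_tray.png

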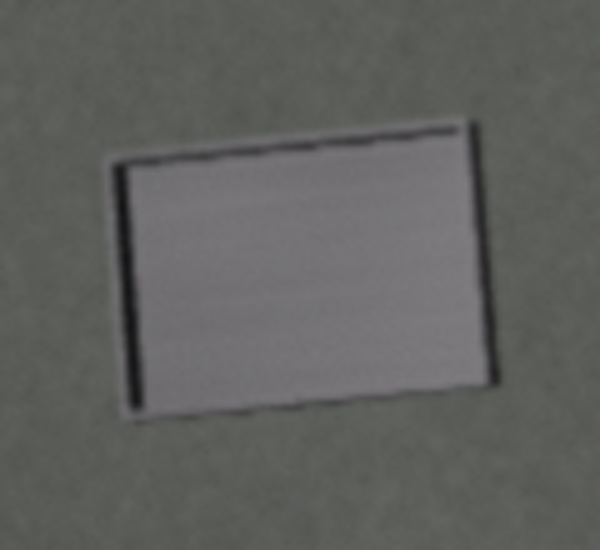

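View pics/c_trap_s.png

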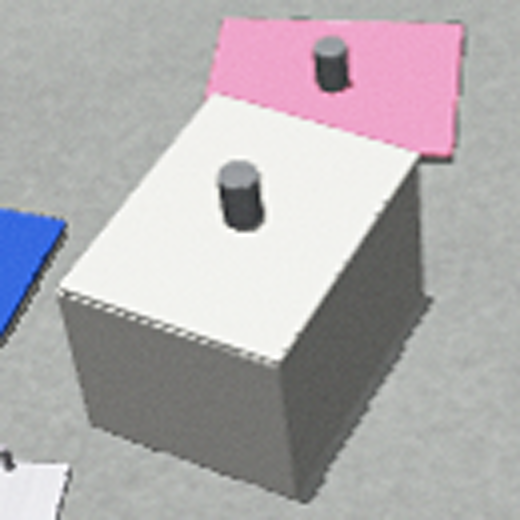

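The lid sits at about (489.5, -279), yaw about 1.8°, with its top at z=131 and the knob top at 167, which agrees with the given sizes. The tray centre is (502, 254), yaw about 4.2°. I'll check the set-down area for clearance, then start moving.

```bash
cat >> h.py <<'E'
from scipy.spatial.transform import Rotation as Ro
def plan(target,zaz=None):
    """target TCP world, zaz: azimuth of tool z with tool pointing down; prints normalised shift/turn"""
    s=env.state(); R=Ro.from_euler('xyz',s["ee_rot"],degrees=True)
    sh=R.inv().apply(np.array(target,float)-s["ee_pos"])/100
    out=list(sh)
    if zaz is not None:
        a=np.radians(zaz); z=np.array([np.cos(a),np.sin(a),0]); x=np.array([0,0,-1.]); y=np.cross(z,x)
        Rt=Ro.from_matrix(np.c_[x,y,z]); out+=list((R.inv()*Rt).as_rotvec()/(2*np.pi))
    print(np.round(out,4),"tcp",np.round(s["ee_pos"],1),np.round(s["ee_rot"],2),"w",round(s["gripper_width"],1),"F",np.round(s["force"],1),"t",round(s["time_s"],2))
E
python3 - <<'E'
from h import *
cal=env.get_calibration("top"); d=np.load("pics/top0_d.npy"); P=cloud(cal,d)
Z=P[...,2]; X=P[...,0];Y=P[...,1]
m=(Z>8)&(X>380)&(X<720)&(Y>-170)&(Y<140)
n,l,st,_=cv2.connectedComponentsWithStats(m.astype(np.uint8))
for i in range(1,n):
    if st[i,4]>8:
        q=P[l==i]; print(st[i], q.min(0).round(),q.max(0).round())
plan([489.5,-279,290],1.8)
E
```

```text
[260 150  34  11 187] [701. -53.   8.] [720.  27.  36.]
[317 151  10   5  25] [ 710. -134.    8.] [ 720. -112.   20.]
[229 154   6   3  12] [715.  93.   9.] [720. 107.  16.]
[291 262  19  29 228] [381. -84.   8.] [449. -40.  36.]
[236 277  33  16 273] [380.  16.   8.] [416.  93.  32.]
[-7.580e-01 -5.582e+00 -6.512e+00  1.842e-01 -2.000e-04  1.000e-04] tcp [214.1 533.2 213.2] [ 179.03   89.91 -112.85] w 90.9 F [-0.4  0.3 -0.2] t 0.1
```

>>> send_rows(commands=[[[-0.25,-0.33,-0.33,0,0,0],[-0.5,-0.67,-0.67,0,0,0],[-0.8,-1,-1,0,0,0]]], jaw=-0.3)

```text
time_s: 0.48
ee_pos: [269.9, 401.8, 293.9]
ee_rot: [175.8, 89.9, -116.0]
force: [0.4, 0.1, -0.5]
gripper_width: 64.1
```

>>> send_rows(commands=[[[0,-0.33,-0.33,0,0,0],[0,-0.67,-0.67,0,0,0],[0,-1,-1,0,0,0]]])

```text
time_s: 0.85
ee_pos: [325.5, 271.9, 293.7]
ee_rot: [-166.2, 90.0, -98.1]
force: [0.1, 0.8, 0.7]
gripper_width: 59.1
```

>>> send_rows(commands=[[[0,-0.33,-0.33,0,0,0],[0,-0.67,-0.67,0,0,0],[0,-1,-1,0,0,0]]])

```text
time_s: 1.23
ee_pos: [381.0, 141.9, 293.7]
ee_rot: [108.8, 90.0, 177.0]
force: [0.2, 0.4, -0.8]
gripper_width: 59.1
```

>>> send_rows(commands=[[[0,-0.33,-0.33,0,0,0],[0,-0.67,-0.67,0,0,0],[0,-1,-1,0,0,0]]])

```text
time_s: 1.6
ee_pos: [436.6, 11.8, 293.7]
ee_rot: [72.4, 90.0, 140.5]
force: [0.9, -0.1, -0.1]
gripper_width: 59.4
```

>>> send_rows(commands=[[[0,-0.33,-0.33,0,0,0],[0,-0.67,-0.67,0,0,0],[0,-1,-1,0,0,0]]])

```text
time_s: 1.98
ee_pos: [492.2, -118.2, 293.6]
ee_rot: [69.2, 90.0, 137.3]
force: [-0.6, -0.5, 0.8]
gripper_width: 59.4
```

Run:
```python
from h import *
plan([489.5,-279,290],1.8)
print(env.state()["qpos"])
```

```text
[ 3.5000e-02 -5.7480e-01 -1.5019e+00  1.8420e-01 -0.0000e+00 -1.0000e-04] tcp [ 492.2 -118.2  293.6] [ 69.21  89.96 137.31] w 59.4 F [-0.6 -0.5  0.8] t 1.98
[-1.48185866e+01  9.65888882e+00  8.99531898e+01  1.76419247e-02
  8.04208163e+01 -8.29256239e+01]
```

>>> send_rows(commands=[[[0,-0.2,-0.4,0,0,0],[0,-0.29,-0.75,0,0,0]]])

```text
time_s: 2.22
ee_pos: [491.0, -198.8, 293.1]
ee_rot: [86.9, 89.9, 155.0]
force: [0.1, -0.4, 0.1]
gripper_width: 59.3
```

>>> send_rows(commands=[[[0,-0.15,-0.35,0.03,0,0],[0.03,-0.285,-0.75,0.06,0,0],[0.03,-0.285,-0.75,0.09,0,0],[0.03,-0.285,-0.75,0.12,0,0],[0.03,-0.285,-0.75,0.15,0,0],[0.03,-0.285,-0.75,0.18,0,0],[0.03,-0.285,-0.75,0.1842,0,0],[0.03,-0.285,-0.75,0.1842,0,0]]])

```text
time_s: 3.22
ee_pos: [489.3, -277.2, 290.7]
ee_rot: [140.9, 90.0, 142.9]
force: [-0.1, -0.2, 0.4]
gripper_width: 59.5
```

Run:
```python
from h import *
plan([489.5,-279,138],1.8)
cal=env.get_calibration("wrist"); p,d=env.grab_frame("wrist"); np.save("pics/w1_d.npy",d); save("w1.png",p)
P=cloud(cal,d); Z=P[...,2]
m=(Z>155)&(Z<175)&(abs(P[...,0]-490)<60)&(abs(P[...,1]+279)<60)
q=P[m]; print(m.sum(), q.min(0),q.max(0), cv2.minEnclosingCircle(q[:,:2].astype(np.float32)))
m=(Z>125)&(Z<140); q=P[m]; print(cv2.minAreaRect(q[:,:2].astype(np.float32)))
```

```text
[ 1.5268e+00 -1.8200e-02  1.8000e-03  4.0000e-04 -1.0000e-04 -1.0000e-04] tcp [ 489.3 -277.2  290.7] [140.93  89.97 142.87] w 59.5 F [-0.1 -0.2  0.4] t 3.23
905 [ 479.76466889 -292.37785518  155.00451808] [ 504.84086049 -266.85966303  168.9617963 ] ((492.05853271484375, -279.6730041503906), 12.98103141784668)
((492.6112365722656, -279.750732421875), (190.98599243164062, 150.1464080810547), 2.0668649673461914)
```

View pics/w1.png

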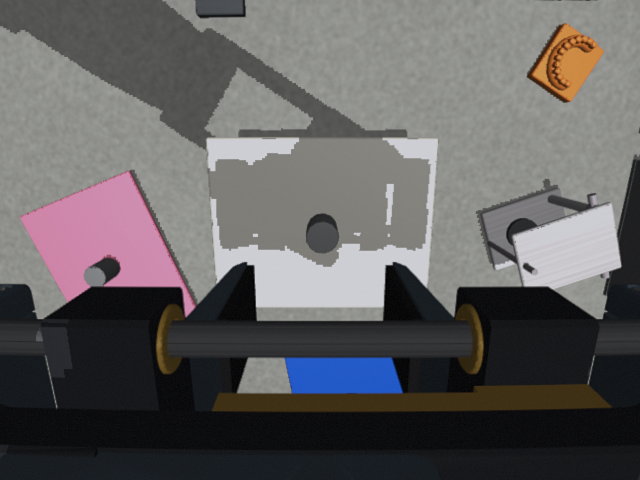

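The wrist view shows the grey-white lid with its knob at (322,233), between the pink and blue look-alikes. This is the right lid. The two cameras put the knob at about (491, -279.5). Descending on it now.

>>> send_rows(commands=[[[0.35,-0.01,0.01,0,0,0],[0.7,-0.022,0.016,0,0,0],[1,-0.022,0.016,0,0,0]]])

```text
time_s: 3.65
ee_pos: [490.8, -279.3, 189.6]
ee_rot: [144.1, 90.0, 146.0]
force: [0.5, -0.3, 0.3]
gripper_width: 59.0
```

>>> send_rows(commands=[[[0.25,0,0,0,0,0],[0.42,0,0,0,0,0],[0.53,0,0,0,0,0],[0.53,0,0,0,0,0]]])

```text
time_s: 4.15
ee_pos: [490.8, -279.3, 137.4]
ee_rot: [143.9, 89.9, 145.8]
force: [-0.1, -0.4, 0.6]
gripper_width: 59.2
```

>>> send_rows(commands=[[[0,0,0,0,0,0],[0,0,0,0,0,0],[0,0,0,0,0,0],[0,0,0,0,0,0],[0,0,0,0,0,0],[0,0,0,0,0,0]]], jaw=1, force=30)

```text
time_s: 4.9
ee_pos: [491.2, -279.5, 138.3]
ee_rot: [-22.2, 90.0, -20.4]
force: [-0.8, 1.3, 1.9]
gripper_width: 25.5
```

>>> send_rows(commands=[[[-0.04,0,0,0,0,0],[-0.1,0,0,0,0,0],[-0.2,0,0,0,0,0],[-0.35,0,0,0,0,0],[-0.5,0,0,0,0,0],[-0.6,0,0,0,0,0],[-0.6,0,0,0,0,0]]])

```text
time_s: 5.78
ee_pos: [491.6, -279.7, 199.1]
ee_rot: [-29.7, 89.9, -27.9]
force: [-0.0, -0.6, -1.6]
gripper_width: 25.4
```

Run:
```python
from h import *
plan([562,-12,198],1.8)
p,d=env.grab_frame("scene"); save("s2.png",p)
```

```text
[9.6000e-03 2.6537e+00 7.8860e-01 0.0000e+00 3.0000e-04 2.0000e-04] tcp [ 491.6 -279.7  199.1] [-29.72  89.87 -27.91] w 25.4 F [-0.  -0.6 -1.6] t 5.78
```

View pics/s2.png

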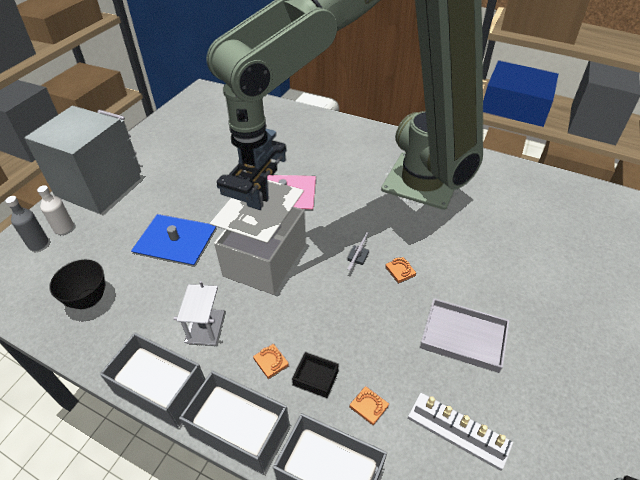

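The lid is held level and clear of the trap. Carrying it to the bare patch.

>>> send_rows(commands=[[[0,0.1,0.03,0,0,0],[0,0.3,0.09,0,0,0],[0,0.53,0.16,0,0,0],[0,0.77,0.23,0,0,0],[0,1,0.3,0,0,0]]])

```text
time_s: 6.45
ee_pos: [518.0, -176.1, 197.6]
ee_rot: [123.2, 89.9, 125.1]
force: [0.1, 0.2, -2.5]
gripper_width: 25.4
```

>>> send_rows(commands=[[[0.05,0.23,0.07,0,0,0],[0.1,0.47,0.14,0,0,0],[0.2,0.73,0.22,0,0,0],[0.3,1,0.3,0,0,0]]])

```text
time_s: 6.95
ee_pos: [544.6, -75.3, 167.4]
ee_rot: [122.0, 90.0, 123.9]
force: [0.2, 0.6, -1.5]
gripper_width: 25.2
```

>>> send_rows(commands=[[[0.2,0.23,0.07,0,0,0],[0.4,0.45,0.13,0,0,0],[0.6,0.6,0.18,0,0,0],[0.75,0.65,0.19,0,0,0],[0.9,0.65,0.19,0,0,0],[0.9,0.65,0.19,0,0,0]]])

```text
time_s: 7.7
ee_pos: [560.6, -12.3, 76.8]
ee_rot: [177.7, 89.8, 179.5]
force: [0.3, -0.3, -2.3]
gripper_width: 25.4
```

Run:
```python
from h import *
plan([562,-12,20],1.8)
p,d=env.grab_frame("scene"); save("s3.png",p)
```

```text
[ 5.677e-01  2.600e-03  1.580e-02 -0.000e+00 -4.000e-04 -0.000e+00] tcp [560.6 -12.3  76.8] [177.66  89.84 179.45] w 25.4 F [ 0.3 -0.3 -2.3] t 7.7
```

View pics/s3.png

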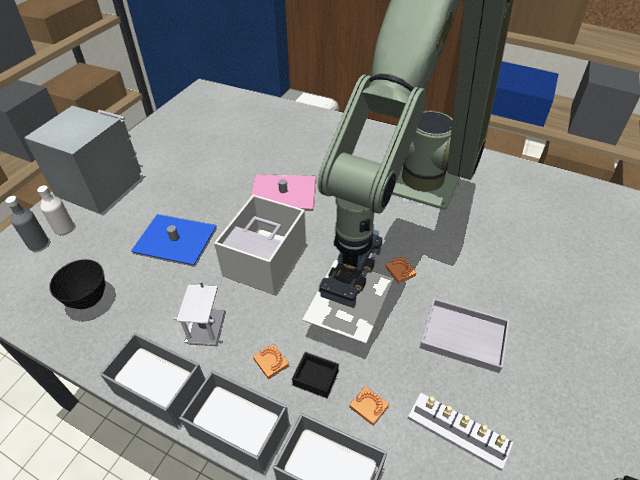

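The lid is above bare bench, clear of the models and the carver. In the trap, the flap sheet lies on the +x side and the bar on the robot's side. Lowering gently.

>>> send_rows(commands=[[[0.1,0,0,0,0,0],[0.22,0,0,0,0,0],[0.34,0,0,0,0,0],[0.44,0,0,0,0,0],[0.5,0,0,0,0,0],[0.53,0,0,0,0,0],[0.55,0,0,0,0,0],[0.56,0,0,0,0,0],[0.56,0,0,0,0,0]]])

```text
time_s: 8.88
ee_pos: [561.8, -12.1, 22.1]
ee_rot: [13.7, 90.0, 15.5]
force: [-0.1, -1.6, -2.3]
gripper_width: 25.2
```

>>> send_rows(commands=[[[0.01,0,0,0,0,0],[0.02,0,0,0,0,0],[0.02,0,0,0,0,0]]])

```text
time_s: 9.25
ee_pos: [561.6, -12.1, 19.9]
ee_rot: [149.5, 90.0, 151.3]
force: [-0.2, -0.4, -1.6]
gripper_width: 25.7
```

>>> send_rows(commands=[[[0.01,0,0,0,0,0],[0.01,0,0,0,0,0]]])

```text
time_s: 9.5
ee_pos: [561.8, -12.1, 19.3]
ee_rot: [9.1, 90.0, 10.9]
force: [0.2, -0.3, 0.5]
gripper_width: 24.9
```

>>> send_rows(commands=[[[0.01,0,0,0,0,0],[0.01,0,0,0,0,0]]])

```text
time_s: 9.75
ee_pos: [561.8, -12.1, 19.2]
ee_rot: [1.8, 90.0, 3.6]
force: [-2.8, 0.1, 7.7]
gripper_width: 25.5
```

>>> send_rows(commands=[[[0,0,0,0,0,0],[0,0,0,0,0,0],[0,0,0,0,0,0],[0,0,0,0,0,0],[0,0,0,0,0,0]]], jaw=-0.3)

```text
time_s: 10.38
ee_pos: [561.7, -12.1, 17.8]
ee_rot: [133.8, 90.0, 135.6]
force: [1.1, -0.4, -0.2]
gripper_width: 59.6
```

>>> send_rows(commands=[[[-0.15,0,0,0,0,0],[-0.5,0,0,0,0,0],[-1,0,0,0,0,0]]])

```text
time_s: 10.75
ee_pos: [560.9, -12.1, 118.9]
ee_rot: [173.7, 89.9, 175.5]
force: [0.3, 0.1, -0.1]
gripper_width: 59.5
```

>>> send_rows(commands=[[[-0.4,-0.2,0,0,0,0],[-0.8,-0.6,-0.15,0,0,0],[-1,-1,-0.3,0,0,0]]])

```text
time_s: 11.12
ee_pos: [535.5, -114.0, 221.7]
ee_rot: [-15.3, 89.7, -13.4]
force: [-0.4, 0.1, -0.5]
gripper_width: 59.2
```

>>> send_rows(commands=[[[-0.2,-0.5,-0.2,0,0,0],[-0.4,-1,-0.4,0,0,0]]])

```text
time_s: 11.38
ee_pos: [497.3, -215.5, 260.0]
ee_rot: [-24.6, 89.9, -22.8]
force: [0.7, -0.2, -0.5]
gripper_width: 59.6
```

Run:
```python
from h import *
plan([460,-280,250],2)
p,d=env.grab_frame("scene"); save("s4.png",p)
cal=env.get_calibration("top");p,d=env.grab_frame("top"); save("t4.png",p);np.save("pics/t4_d.npy",d)
P=cloud(cal,d)
Z=P[...,2]; X=P[...,0];Y=P[...,1]
m=(Z>6)&(Z<20)&(X>460)&(X<680)&(Y>-110)&(Y<90)
q=P[m];print(cv2.minAreaRect(q[:,:2].astype(np.float32)),np.percentile(q[:,2],[5,50,95]))
m=(Z>20)&(Z<55)&(X>460)&(X<680)&(Y>-110)&(Y<90)
q=P[m];print(len(q),q.mean(0),q.max(0))
```

```text
[ 9.940e-02 -6.327e-01 -3.933e-01 -4.000e-04  3.000e-04  1.000e-04] tcp [ 497.3 -215.5  260. ] [-24.62  89.89 -22.78] w 59.6 F [ 0.7 -0.2 -0.5] t 11.38
((569.8844604492188, -13.838569641113281), (190.0656280517578, 219.66574096679688), 89.2976303100586) [ 8.73471531 12.49261382 16.10151378]
107 [556.61920307 -14.00986207  46.10613156] [572.38675415   5.55183271  52.04534677]
```

View pics/s4.png

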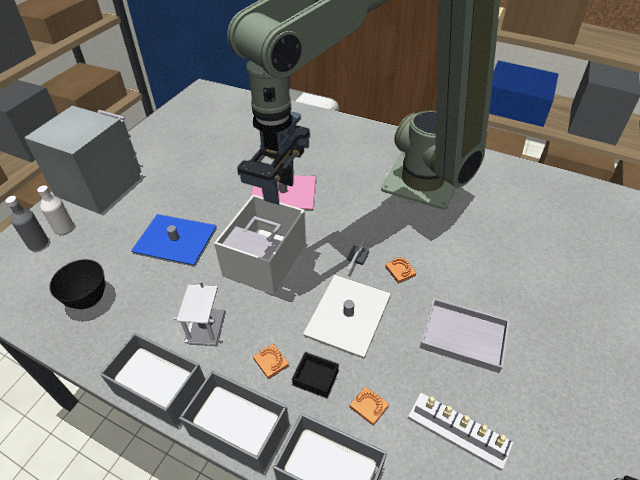

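View pics/t4.png

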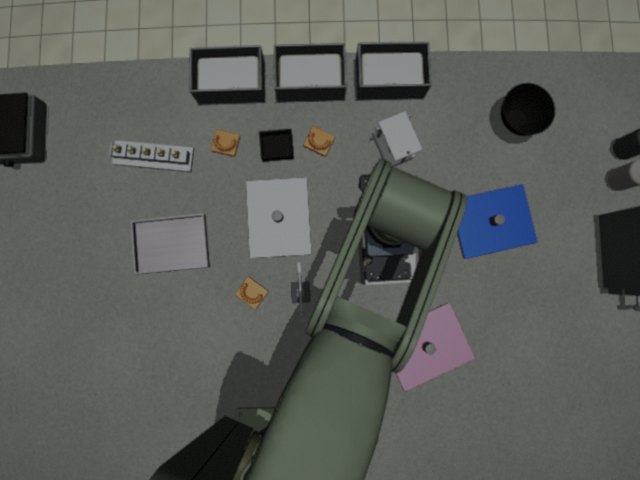

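The lid lies flat on the bench (scene 347,315) with a clear gap to everything around it. Next I'll look into the trap with the wrist camera.

>>> send_rows(commands=[[[-0.1,-0.35,-0.15,0,0,0],[-0.2,-0.63,-0.3,0,0,0],[-0.2,-0.63,-0.3,0,0,0],[-0.2,-0.63,-0.3,0,0,0]]])

```text
time_s: 11.98
ee_pos: [470.2, -277.1, 277.9]
ee_rot: [77.3, 89.9, 79.1]
force: [-0.4, 0.6, 0.3]
gripper_width: 59.4
```

Run:
```python
from h import *
plan([460,-280,91],2)
cal=env.get_calibration("wrist"); p,d=env.grab_frame("wrist"); np.save("pics/w5_d.npy",d); save("w5.png",p)
np.save("pics/w5_T.npy",cal["camera_from_world"])
P=cloud(cal,d); Z=P[...,2]
print(cal["mtx"])
for lo,hi in((118,132),(100,117)):
    m=(Z>lo)&(Z<hi)&(abs(P[...,0]-490)<130)&(abs(P[...,1]+280)<110); q=P[m]
    print(lo,len(q),cv2.minAreaRect(q[:,:2].astype(np.float32)),np.median(q[:,2]))
```

```text
[ 1.869e+00 -2.790e-02 -1.032e-01 -5.000e-04  0.000e+00 -2.000e-04] tcp [ 470.2 -277.1  277.9] [77.3  89.94 79.13] w 59.4 F [-0.4  0.6  0.3] t 11.97
[[396.3535827    0.         319.38615928]
 [  0.         396.3535827  241.340091  ]
 [  0.           0.           1.        ]]
118 4974 ((493.1490173339844, -281.1207580566406), (191.08546447753906, 151.25027465820312), 1.7989521026611328) 124.35372816023093
100 14923 ((490.4947814941406, -279.0330505371094), (185.8675537109375, 146.2783660888672), 1.7635496854782104) 111.94225717525944
```

View pics/w5.png

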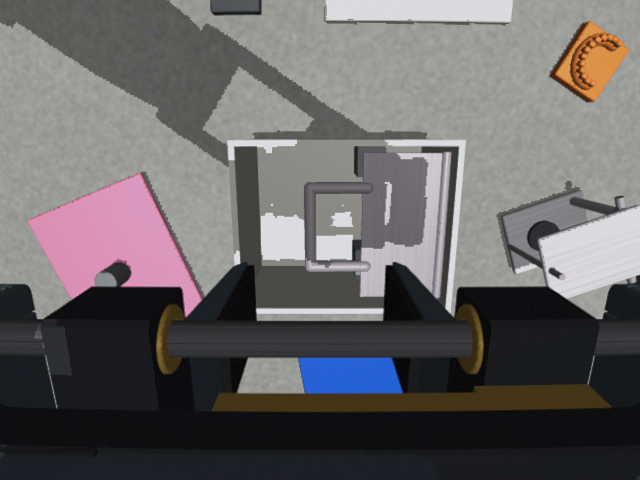

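Run:
```python
from h import *
cal=env.get_calibration("wrist"); cal["camera_from_world"]=np.load("pics/w5_T.npy")
print(atz(cal,[[310,187],[310,267],[310,227]],110))
P=cloud(cal,np.load("pics/w5_d.npy"));Z=P[...,2]
m=(Z>100)&(Z<120); m[:, :300]=False; m[:,316:]=False; m[:195]=False;m[258:]=False
print(m.sum(),P[m].mean(0), P[m].min(0),P[m].max(0))
c,s=np.cos(np.radians(1.8)),np.sin(np.radians(1.8))
print(462.5, )
plan([461.5,-281.3,200],1.8)
```

```text
[[ 462.34302503 -246.64462379  110.        ]
 [ 464.18637084 -318.43277669  110.        ]
 [ 463.24406425 -281.59993168  110.        ]]
712 [ 463.12085544 -279.05969686  115.24611473] [ 457.43388782 -308.12656327  110.43358165] [ 468.40754496 -252.49347327  117.90996573]
462.5
[ 7.772e-01 -4.220e-02 -8.880e-02  2.000e-04 -0.000e+00 -2.000e-04] tcp [ 470.3 -276.9  277.7] [97.71 89.94 99.58] w 59.2 F [-0.3  0.3 -0. ] t 12.03
```

>>> send_rows(commands=[[[0.4,-0.03,-0.05,0,0,0],[0.8,-0.044,-0.08,0,0,0],[1,-0.044,-0.08,0,0,0],[1,-0.044,-0.08,0,0,0]]], jaw=0.2)

```text
time_s: 12.52
ee_pos: [461.6, -281.0, 176.2]
ee_rot: [140.2, 89.7, 142.0]
force: [0.7, -0.4, -0.2]
gripper_width: 36.5
```

Run:
```python
from h import *
plan([462.3,-281.5,91],1.8)
```

```text
[ 8.519e-01 -7.300e-03  1.000e-02  3.000e-04 -6.000e-04 -5.000e-04] tcp [ 461.6 -281.   176.2] [140.16  89.74 142.05] w 36.5 F [ 0.7 -0.4 -0.2] t 12.53
```

>>> send_rows(commands=[[[0.2,0,0.01,0,0,0],[0.4,0,0.01,0,0,0],[0.55,0,0.01,0,0,0],[0.7,0,0.01,0,0,0],[0.8,0,0.01,0,0,0],[0.85,0,0.01,0,0,0]]])

```text
time_s: 13.28
ee_pos: [463.2, -282.7, 92.4]
ee_rot: [128.0, 90.0, 129.8]
force: [-0.4, 0.3, -0.3]
gripper_width: 36.6
```

>>> send_rows(commands=[[[0,0,0,0,0,0],[0,0,0,0,0,0],[0,0,0,0,0,0],[0,0,0,0,0,0],[0,0,0,0,0,0]]], jaw=1, force=12)

```text
time_s: 13.9
ee_pos: [462.0, -282.9, 92.8]
ee_rot: [180.0, 89.9, -178.2]
force: [-4.9, -2.2, 0.5]
gripper_width: 9.4
```

Run:
```python
from h import *
plan([462.3,-281.5,91],1.8)
p,d=env.grab_frame("scene"); save("s6.png",crop(p,150,350,60,300,2.4))
```

```text
[ 0.0184  0.0138  0.003   0.0001 -0.0003 -0.    ] tcp [ 462.  -282.9   92.8] [ 179.96   89.87 -178.2 ] w 9.4 F [-4.9 -2.2  0.5] t 13.9
```

View pics/s6.png

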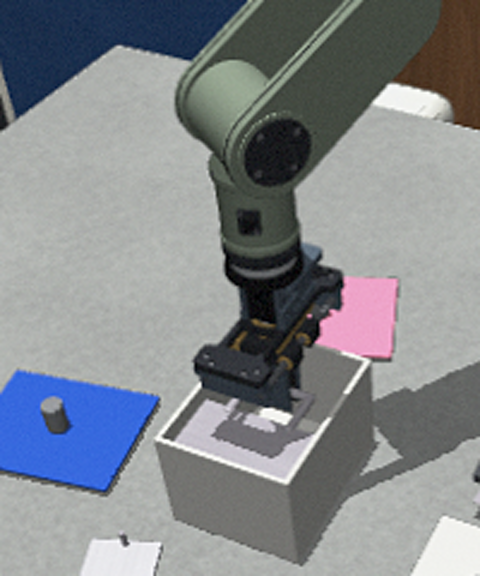

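The bar is gripped at 9.4 mm. Lifting the flap along its arc, radius 115 mm, with the tool kept vertical.

>>> send_rows(commands=[[[-0.1,0,0.004,0,0,0],[-0.2,0,0.018,0,0,0],[-0.317,0,0.045,0,0,0],[-0.431,0,0.084,0,0,0],[-0.54,0,0.135,0,0,0],[-0.643,0,0.197,0,0,0],[-0.739,0,0.269,0,0,0],[-0.827,0,0.351,0,0,0],[-0.906,0,0.442,0,0,0],[-0.975,0,0.541,0,0,0],[-0.975,0,0.541,0,0,0]]])

```text
time_s: 15.32
ee_pos: [517.8, -281.1, 193.7]
ee_rot: [-29.8, 89.8, -28.0]
force: [-4.7, 0.3, 10.9]
gripper_width: 9.7
```

Run:
```python
from h import *
plan([462.3+54,-281.5,91+98],1.8)
p,d=env.grab_frame("scene"); save("s7.png",crop(p,150,350,60,300,2.4))
```

```text
[ 0.0474 -0.003  -0.0154  0.0001  0.0004  0.0002] tcp [ 517.8 -281.1  193.7] [-29.79  89.84 -27.97] w 9.7 F [-4.7  0.3 10.9] t 15.32
```

View pics/s7.png

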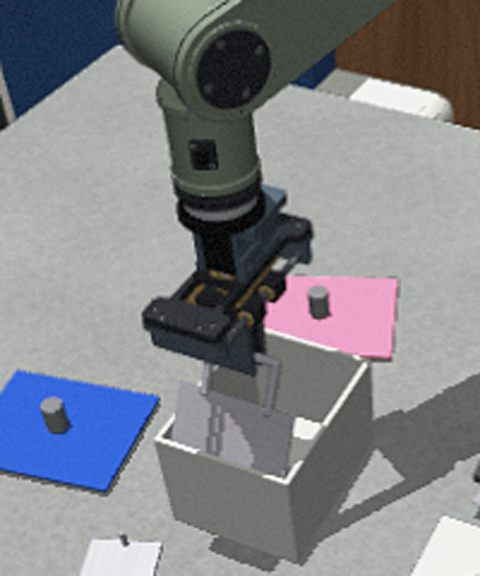

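>>> send_rows(commands=[[[0,0,0,0,0,0],[0,0,0,0,0,0]]], force=6)

```text
time_s: 15.62
ee_pos: [517.8, -281.1, 193.6]
ee_rot: [-25.6, 89.8, -23.8]
force: [-4.6, -0.3, 9.3]
gripper_width: 9.8
```

Run:
```python
from h import *
s=env.state();print(s["force"],s["torque"],s["ee_pos"],s["gripper_width"])
cal=env.get_calibration("wrist"); p,d=env.grab_frame("wrist"); save("w8.png",p)
```

```text
[-4.60156687 -0.33018697  9.26735085] [-0.06180024  0.89787528  0.04739377] [ 517.80922073 -281.13504419  193.56464334] 9.849608263164477
```

View pics/w8.png

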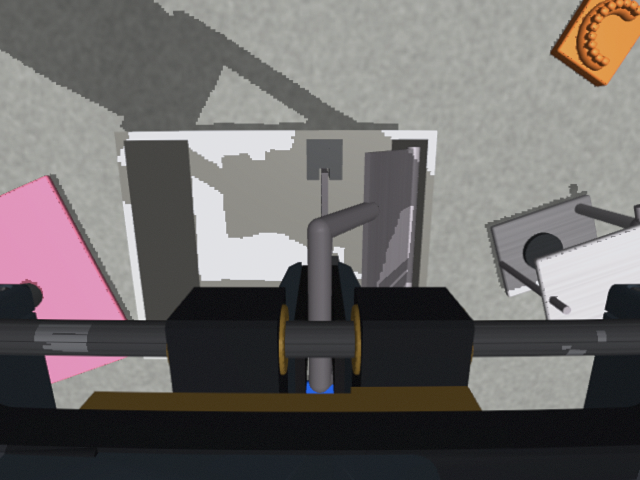

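The force of about 10 N points radially outward, so my commanded arc runs about 3 mm inside the true one. I'll add the correction and continue.

>>> send_rows(commands=[[[-0.08,0,0.09,0,0,0],[-0.13,0,0.2,0,0,0],[-0.17,0,0.315,0,0,0],[-0.195,0,0.435,0,0,0],[-0.21,0,0.56,0,0,0],[-0.21,0,0.68,0,0,0],[-0.195,0,0.8,0,0,0],[-0.195,0,0.8,0,0,0]]])

```text
time_s: 16.68
ee_pos: [599.1, -278.3, 209.4]
ee_rot: [6.5, 89.9, 8.3]
force: [1.4, -1.0, 1.0]
gripper_width: 10.1
```

Run:
```python
from h import *
s=env.state();print(s["force"],s["torque"],s["ee_pos"],s["gripper_width"])
p,d=env.grab_frame("scene"); save("s9.png",crop(p,150,350,60,300,2.4))
```

```text
[ 1.39363927 -0.99104703  0.99096496] [-0.1587319  -0.23775241  0.04728546] [ 599.05904352 -278.26013415  209.44628965] 10.132545167739854
```

View pics/s9.png

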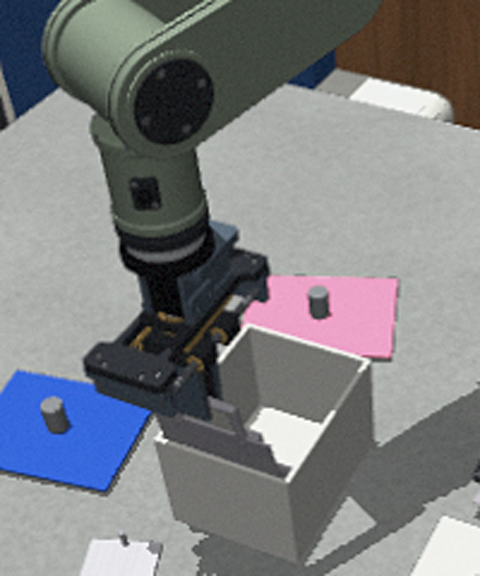

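The flap is past upright at about 1.75 rad, and forces are near zero. Releasing and rising straight up.

>>> send_rows(commands=[[[0,0,0,0,0,0],[0,0,0,0,0,0],[0,0,0,0,0,0],[-0.1,0,0,0,0,0],[-0.3,0,0,0,0,0],[-0.7,0,0,0,0,0],[-1,0,0,0,0,0]]], jaw=0.3)

```text
time_s: 17.6
ee_pos: [597.4, -278.6, 312.6]
ee_rot: [-24.7, 89.9, -22.9]
force: [-0.5, -0.5, 0.0]
gripper_width: 32.0
```

>>> send_rows(commands=[[[-0.1,0,-0.3,-0.029,0,0],[-0.1,0,-0.6,-0.058,0,0],[-0.1,0,-0.8,-0.087,0,0],[-0.1,0,-0.8,-0.116,0,0],[-0.1,0,-0.8,-0.145,0,0],[-0.1,0,-0.8,-0.174,0,0],[-0.1,0,-0.8,-0.203,0,0],[-0.1,0,-0.8,-0.232,0,0],[-0.1,0,-0.8,-0.25,0,0],[-0.1,0,-0.8,-0.25,0,0],[-0.1,0,-0.8,-0.25,0,0]]])

```text
time_s: 18.98
ee_pos: [517.3, -281.0, 320.4]
ee_rot: [-110.0, 90.0, -18.3]
force: [-0.5, -0.1, -0.3]
gripper_width: 31.8
```

Run:
```python
from h import *
plan([522,-279.5,240],91.8)
print(env.state()["qpos"])
cal=env.get_calibration("wrist"); p,d=env.grab_frame("wrist"); np.save("pics/w10_d.npy",d); save("w10.png",p)
np.save("pics/w10_T.npy",cal["camera_from_world"])
p,d=env.grab_frame("scene"); save("s10.png",p)
```

```text
[ 8.038e-01 -4.740e-02  1.410e-02 -2.000e-04 -0.000e+00  1.000e-04] tcp [ 517.3 -281.   320.4] [-110.03   89.96  -18.31] w 31.8 F [-0.5 -0.1 -0.3] t 18.98
[-2.96391623e+01  1.70576569e+01  7.63612598e+01  7.06747813e-03
  8.65458680e+01 -1.21359367e+02]
```

View pics/w10.png

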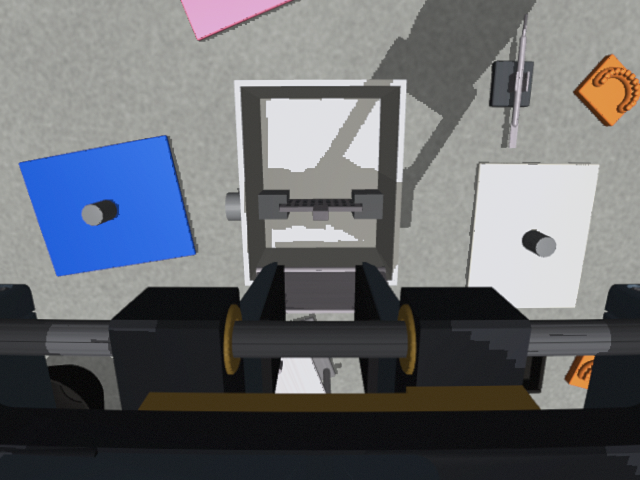

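View pics/s10.png

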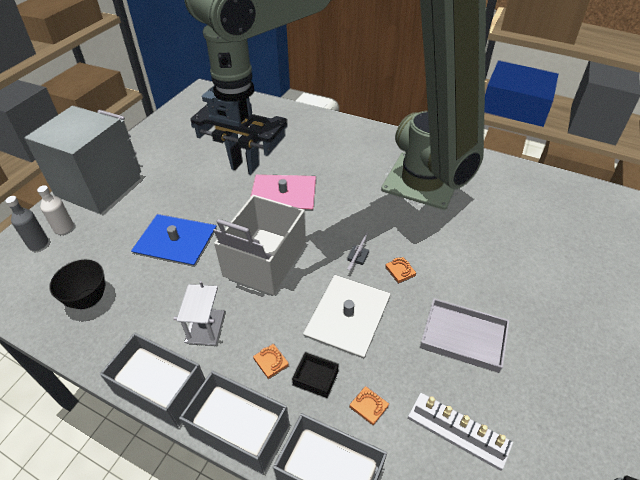

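The flap stands open and the lid lies on the bench. In the wrist view the plate runs across between its guides, with the tab near (321,213). I'll enlarge that and measure it.

Run:
```python
from h import *
im=cv2.imread("pics/w10.png")[:,:,::-1]
save("c_tab.png",crop(im,250,400,170,250,5))
cal=env.get_calibration("wrist"); cal["camera_from_world"]=np.load("pics/w10_T.npy")
P=cloud(cal,np.load("pics/w10_d.npy"));Z=P[...,2]
m=(Z>80)&(Z<112); m[:,:290]=0;m[:,350:]=0;m[:185]=0;m[235:]=0
q=P[m];print(m.sum(),q.mean(0),q.min(0),q.max(0)); v,u=np.nonzero(m);print(u.min(),u.max(),v.min(),v.max())
q=q[q[:,2]>97];print(len(q),cv2.minAreaRect(q[:,:2].astype(np.float32)),np.median(q[:,2]))
for dx in(30,): print(proj(cal,[[492+dx,-279.5,101]]))
```

```text
215 [ 521.90668088 -279.71034814   97.73889551] [ 517.90623175 -287.51374572   80.06882376] [ 528.37512515 -271.99287177  102.46588472]
313 328 207 220
170 ((523.0420532226562, -279.62652587890625), (10.274511337280273, 15.07792854309082), 1.501784086227417) 100.55889828356328
[[320.66119144 214.36259933]]
```

View pics/c_tab.png

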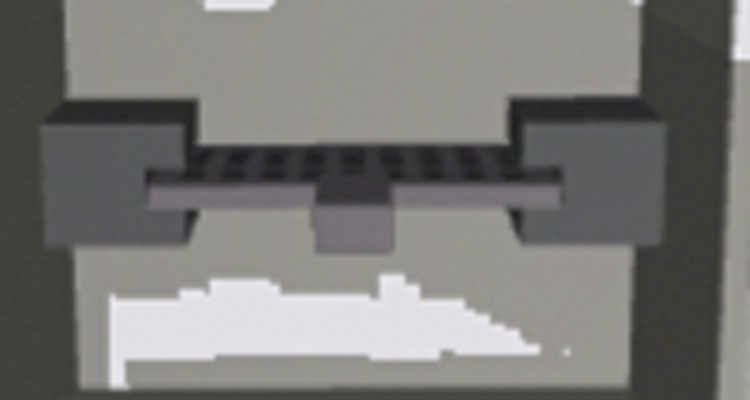

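The tab top measures (522.5, -279.6, 100.6), yaw about 1.8°, against an expected height of 101. Descending with the jaws along y, which leaves room to the flap.

>>> send_rows(commands=[[[0.4,-0.03,0.01,0,0,0],[0.8,-0.052,0.014,0,0,0],[1,-0.052,0.014,0,0,0]]])

```text
time_s: 19.45
ee_pos: [521.6, -278.8, 217.5]
ee_rot: [56.9, 89.8, 148.7]
force: [-0.8, 0.3, 0.6]
gripper_width: 32.1
```

>>> send_rows(commands=[[[0.3,0,0,0,0,0],[0.6,0,0,0,0,0],[0.8,0,0,0,0,0],[0.8,0,0,0,0,0]]])

```text
time_s: 19.95
ee_pos: [521.4, -278.9, 138.4]
ee_rot: [57.9, 89.8, 149.7]
force: [0.1, -0.9, 0.6]
gripper_width: 32.1
```

Run:
```python
from h import *
plan([522.5,-279.6,70.5],91.7)
```

```text
[ 6.792e-01 -1.260e-02 -8.500e-03  2.000e-04  3.000e-04 -5.000e-04] tcp [ 521.4 -278.9  138.4] [ 57.87  89.78 149.65] w 32.1 F [ 0.1 -0.9  0.6] t 19.95
```

>>> send_rows(commands=[[[0.2,-0.01,-0.008,0,0,0],[0.35,-0.01,-0.008,0,0,0],[0.5,-0.01,-0.008,0,0,0],[0.6,-0.01,-0.008,0,0,0],[0.67,-0.01,-0.008,0,0,0],[0.67,-0.01,-0.008,0,0,0]]])

```text
time_s: 20.7
ee_pos: [523.2, -280.1, 72.5]
ee_rot: [53.1, 90.0, 144.9]
force: [-0.9, 0.4, 0.4]
gripper_width: 31.9
```

>>> send_rows(commands=[[[0,0,0,0,0,0],[0,0,0,0,0,0],[0,0,0,0,0,0],[0,0,0,0,0,0],[0,0,0,0,0,0]]], jaw=1, force=25)

```text
time_s: 21.32
ee_pos: [523.7, -280.3, 73.3]
ee_rot: [-107.2, 90.0, -15.3]
force: [0.7, 0.7, 2.8]
gripper_width: 15.8
```

Run:
```python
from h import *
s=env.state();print(s["force"],s["torque"],s["ee_pos"],s["gripper_width"])
p,d=env.grab_frame("wrist"); save("w11.png",p)
```

```text
[0.66053589 0.67630247 2.82383662] [ 0.0880076  -0.00629677 -0.02025105] [ 523.70071577 -280.29071752   73.32695435] 15.794065655022958
```

View pics/w11.png

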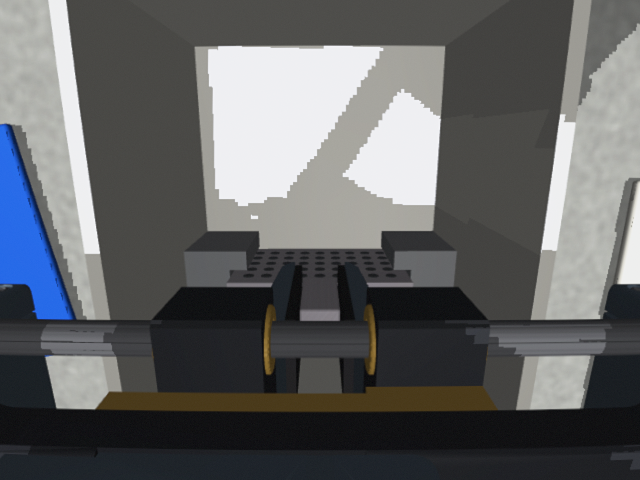

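The tab is gripped at 15.8 mm. Drawing it straight up.

>>> send_rows(commands=[[[-0.04,0,0,0,0,0],[-0.1,0,0,0,0,0],[-0.18,0,0,0,0,0],[-0.28,0,0,0,0,0],[-0.38,0,0,0,0,0],[-0.5,0,0,0,0,0]]])

```text
time_s: 22.12
ee_pos: [523.4, -280.2, 123.7]
ee_rot: [-49.9, 90.0, 41.9]
force: [0.8, 0.4, -2.2]
gripper_width: 15.6
```

>>> send_rows(commands=[[[-0.15,0,0,0,0,0],[-0.3,0,0,0,0,0],[-0.5,0,0,0,0,0],[-0.7,0,0,0,0,0],[-0.9,0,0,0,0,0],[-1,0,0,0,0,0],[-1,0,0,0,0,0]]])

```text
time_s: 23.0
ee_pos: [523.7, -280.4, 223.8]
ee_rot: [-118.0, 89.9, -26.2]
force: [-0.1, 0.2, -2.3]
gripper_width: 15.6
```

Run:
```python
from h import *
plan([502,254,220],94.2)
print(env.state()["qpos"])
p,d=env.grab_frame("scene"); save("s12.png",crop(p,130,350,40,300,2.3))
```

```text
[ 3.3600e-02  4.8300e-02  5.3482e+00 -6.6000e-03 -1.0000e-04  2.0000e-04] tcp [ 523.7 -280.4  223.8] [-118.03   89.91  -26.22] w 15.6 F [-0.1  0.2 -2.3] t 23.0
[-2.92777988e+01  1.96620417e+01  8.61920578e+01  5.15057202e-03
  7.40530691e+01 -1.21087002e+02]
```

View pics/s12.png

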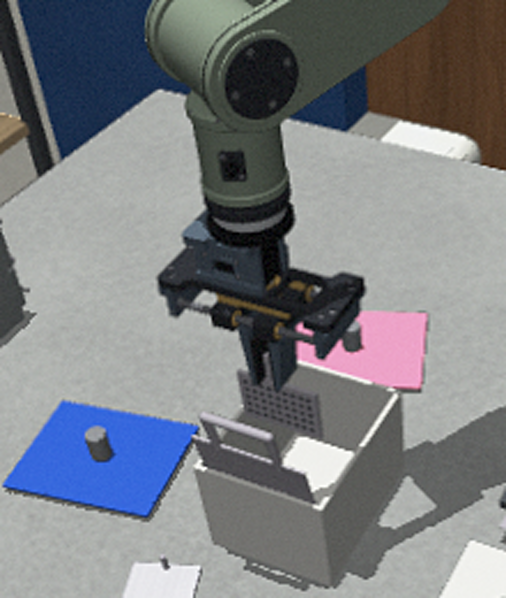

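The plate is out and hanging clear of the rim, with its lower edge at about 155. Carrying it to the tray.

>>> send_rows(commands=[[[-0.1,0,0.02,0,0,0],[-0.2,0,0.12,0,0,0],[-0.2,0,0.3,0,0,0],[-0.2,0,0.5,0,0,0],[-0.2,0,0.75,0,0,0],[-0.2,0,1,0,0,0]]])

```text
time_s: 23.8
ee_pos: [519.8, -178.1, 242.6]
ee_rot: [41.4, 89.9, 133.2]
force: [0.3, -0.3, -1.0]
gripper_width: 15.8
```

>>> send_rows(commands=[[[0,0,0.25,0,0,0],[0,0,0.5,0,0,0],[0,0,0.75,0,0,0],[0,0,1,0,0,0]]])

```text
time_s: 24.3
ee_pos: [516.3, -78.2, 242.7]
ee_rot: [51.3, 90.0, 143.2]
force: [-0.3, 0.5, -1.4]
gripper_width: 15.6
```

>>> send_rows(commands=[[[0,0,0.25,0,0,0],[0,0,0.5,0,0,0],[0,0,0.75,0,0,0],[0,0,1,0,0,0]]])

```text
time_s: 24.8
ee_pos: [512.9, 21.6, 242.7]
ee_rot: [59.3, 90.0, 151.2]
force: [-0.1, -0.4, -2.9]
gripper_width: 15.8
```

>>> send_rows(commands=[[[0,0,0.25,0,0,0],[0,0,0.5,0,0,0],[0,0,0.75,0,0,0],[0,0,1,0,0,0]]])

```text
time_s: 25.3
ee_pos: [509.5, 121.4, 242.7]
ee_rot: [75.6, 90.0, 167.5]
force: [0.1, 0.4, -1.8]
gripper_width: 15.8
```

>>> send_rows(commands=[[[0,0,0.22,0,0,0],[0,0,0.44,0,0,0],[0,0,0.64,0,0,0],[0,0,0.8,0,0,0],[0,0,0.9,0,0,0],[0,0,0.9,0,0,0]]])

```text
time_s: 26.05
ee_pos: [507.8, 210.0, 242.8]
ee_rot: [147.7, 90.0, -120.4]
force: [-0.7, 0.3, -1.4]
gripper_width: 15.6
```

Run:
```python
from h import *
plan([502,254,128],94.2)
p,d=env.grab_frame("wrist"); save("w13.png",p); np.save("pics/w13_d.npy",d); 
cal=env.get_calibration("wrist"); np.save("pics/w13_T.npy",cal["camera_from_world"])
P=cloud(cal,d);Z=P[...,2]
m=(Z>19)&(Z<32)&(abs(P[...,0]-502)<90)&(abs(P[...,1]-254)<115); q=P[m]
print(len(q),cv2.minAreaRect(q[:,:2].astype(np.float32)))
```

```text
[ 1.1482  0.0437  0.4424 -0.0065 -0.     -0.    ] tcp [507.8 210.  242.8] [ 147.72   89.98 -120.41] w 15.6 F [-0.7  0.3 -1.4] t 26.05
2237 ((504.88140869140625, 253.23516845703125), (130.8974151611328, 180.62091064453125), 4.2335205078125)
```

View pics/w13.png

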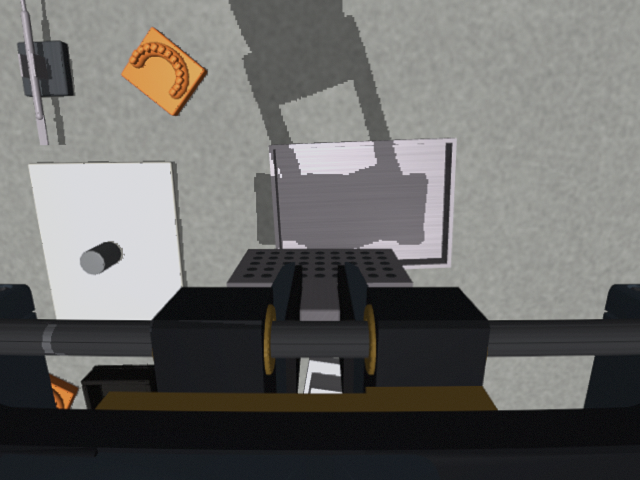

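The wrist and top cameras put the tray centre at (504.9, 253.2) and (502, 254.3), both with yaw 4.2°. I'll aim for (503.5, 253.7), lower edge about 35 mm above the rim.

>>> send_rows(commands=[[[0.05,0,0.12,-0.002,0,0],[0.2,0.01,0.25,-0.004,0,0],[0.4,0.026,0.38,-0.0065,0,0],[0.6,0.026,0.44,-0.0065,0,0],[0.8,0.026,0.44,-0.0065,0,0],[0.95,0.026,0.44,-0.0065,0,0],[1,0.026,0.44,-0.0065,0,0]]])

```text
time_s: 26.98
ee_pos: [503.2, 253.3, 141.5]
ee_rot: [108.3, 89.9, -157.5]
force: [-0.1, -0.3, -1.8]
gripper_width: 15.7
```

>>> send_rows(commands=[[[0.07,0,0,0,0,0],[0.14,0,0,0,0,0],[0.14,0,0,0,0,0],[0.14,0,0,0,0,0],[0.14,0,0,0,0,0]]])

```text
time_s: 27.6
ee_pos: [504.2, 253.5, 129.3]
ee_rot: [-63.7, 90.0, 30.4]
force: [0.2, -0.7, -1.2]
gripper_width: 15.5
```

Run:
```python
from h import *
plan([503.5,253.7,128],94.2)
cal=env.get_calibration("scene");p,d=env.grab_frame("scene"); save("s14.png",p)
save("c14.png",crop(p,380,540,200,380,3.3))
P=cloud(cal,d);Z=P[...,2]
m=(Z>50)&(Z<120)&(abs(P[...,0]-503)<25)&(abs(P[...,1]-254)<60); q=P[m]
print(len(q),q.mean(0),q.min(0),q.max(0),cv2.minAreaRect(q[:,:2].astype(np.float32)))
T=lambda x,y,z:[503.5+x*np.cos(.0733)-y*np.sin(.0733),253.7+x*np.sin(.0733)+y*np.cos(.0733),60+z]
print(proj(cal,[T(2.5,-45,0),T(2.5,45,0),T(2.5,-45,60),T(2.5,45,60)]))
p,d=env.grab_frame("top"); save("t14.png",p)
p,d=env.grab_frame("wrist"); save("w14.png",p)
```

```text
[ 0.0134  0.0065  0.0025 -0.0001  0.0001  0.0001] tcp [504.2 253.5 129.3] [-63.71  89.95  30.44] w 15.5 F [ 0.2 -0.7 -1.2] t 27.6
728 [505.16415398 253.69806239  89.96521097] [497.86435267 207.44932721  58.16141344] [512.11191878 298.98329908 119.98691472] ((503.6624450683594, 253.24853515625), (10.56199836730957, 91.46986389160156), 4.15117883682251)
[[449.77797836 316.46913221]
 [490.2252125  328.45873765]
 [455.43187799 300.61589169]
 [497.81482525 312.86724533]]
```

View pics/s14.png

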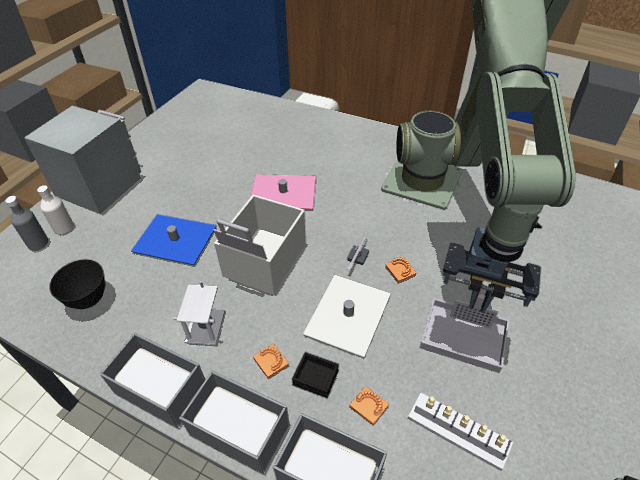

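View pics/c14.png

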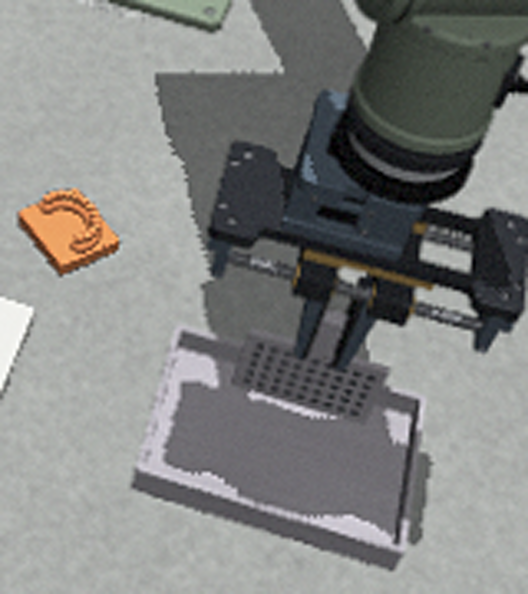

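View pics/t14.png

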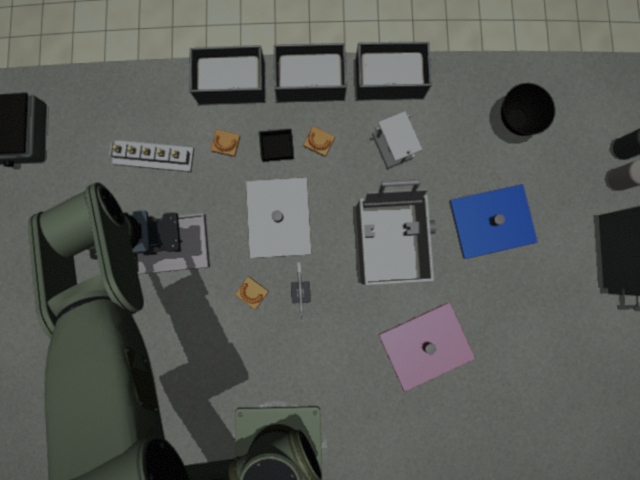

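View pics/w14.png

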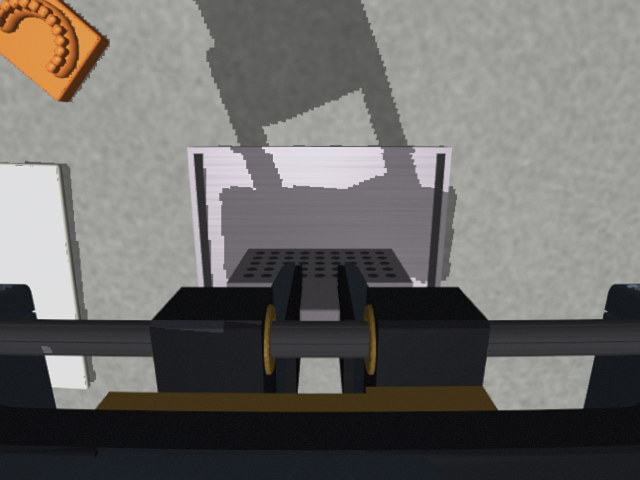

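The plate is centred on the tray (503.7, 253.2, yaw 4.15°) and nothing else has moved. It could pivot about the jaw axis, so I'll check the tilt before handing in.

Run:
```python
from h import *
cal=env.get_calibration("scene");p,d=env.grab_frame("scene")
P=cloud(cal,d);Z=P[...,2]
m=(Z>50)&(Z<122)&(abs(P[...,0]-503)<25)&(abs(P[...,1]-254)<60); q=P[m]-[503.7,253.3,0]
c,s=np.cos(np.radians(4.15)),np.sin(np.radians(4.15))
x=q[:,0]*c+q[:,1]*s; y=-q[:,0]*s+q[:,1]*c
k=(q[:,2]<112)&(abs(y)>12)&(abs(x)<8)
A=np.c_[q[k,2]-90,y[k],np.ones(k.sum())]; r=np.linalg.lstsq(A,x[k],rcond=None)[0]
print(k.sum(),"tilt deg about y",np.degrees(r[0]),"yaw",np.degrees(r[1]),r[2], "zrange",np.percentile(q[:,2],[0,1,99,100]))
st=env.state();print(st["force"],st["gripper_width"],st["qvel"].round(2),st["time_s"])
```

```text
471 tilt deg about y -0.38833859985706803 yaw 0.4071875044744283 1.3134151950881363 zrange [ 58.08574643  60.54550965 120.94588089 121.79230205]
[ 0.83436965  0.13673748 -1.19411969] 15.837518403341575 [ 0.06  0.1   0.08 -0.    0.09 -0.14] 27.8
```

Run:
```python
from workcell import env
print(env.job_done())
```

```text
the job is handed in; nothing more can be done
None
```

The job is done and handed in at 27.8 s, with the arm still holding the filter plate over the rinse tray.

- **Lid:** I lifted it by the knob and set it flat on the bare bench near (562, -12). It was not dropped, and the blue and pink look-alikes were left alone.
- **Flap:** I raised it by its bar to about 1.75 rad, and it stayed open. While lifting there was a passing force of about 10 N on the tool because my arc ran a few mm inside the true one, so I corrected it.
- **Plate:** I drew it up by the tab and took it to the tray. The last checks, in mm:

| Check | Measured | Wanted |
|---|---|---|
| Plate centre (x, y) | (503.7, 253.2) | about (503.5, 253.7) |
| Yaw | about 4.2° | 4.2° (the tray's) |
| Tilt | about 0.4° | 0° |
| Lower edge above the rim | about 35 | a few centimetres |

The grip was steady on the 16 mm tab, and nothing touched the tray. The other things on the bench look unmoved in the last pictures. The two cameras disagreed on the tray's centre by 2–3 mm in x, so I aimed between them.

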